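# Bring the last cuvette into the beam

### The arm

A 6-joint arm with a two-finger parallel gripper is mounted at the origin on the work surface. World frame = base frame: x ahead of the robot, y to its left, z up, the work surface at z = 0. Lengths are in m, angles in rad, forces in N, time in s.
With the tool pointing down it reaches from about 0.375 to 0.825 m from the base axis. Payload 5.5 kg.
Tool frame: the origin (TCP) lies at the very end of the fingers, on their centre line; the grasp point (between the pads) lies arm.pinch_z behind it (arm.pinch_z is the distance from the TCP to the grasp point, in m); z points along the fingers, y is the direction in which the jaws open and shut (so a half turn about z gives the same grasp; the last joint's range is limited). The gripper opens to 85 mm and grips with 20 to 120 N. Pads are 22 mm wide; open, the fingers measure 114 mm over their backs; the gripper's body (76 mm by 85 mm) begins 54 mm behind the grasp point. The pads swing forward as they close: fully open they stand 13 mm farther back than shut.
Start: joints at [1.143, 0.314, -0.047, 1.21, 0, 1.571], TCP at [0.249, 0.546, 0.2] pointing down, gripper open.
Joint ranges: [-2.67, 2.67], [-0.69, 1.73], [-1.03, 1.25], [-2.08, 2.16], [-1.42, 1.45], [-3.14, 3.14]. Speed limits (rad/s): [2.39, 2.39, 3.01, 3.14, 3.14, 3.14].

### API

Orientations are given as a unit quaternion [w, x, y, z].
In Python, from cell import arm gives the robot as it stands.
- The arm moves only by the shell command python3 -m creep 'ROWS' [FORCE]. ROWS is a JSON object of lists of equal length, an entry for each row: "hand": the finger opening in mm, from 0 to 85.4; "xyz": the shift along the world's x, y, z in mm, a list of three; "rot": the turn, a rotation vector about the world's x, y, z in rad, a list of three. In form: {"hand": [hand, ...], "xyz": [[dx, dy, dz], ...], "rot": [[rx, ry, rz], ...]}. A call has 1 to 20 rows; each row is the pose to reach, as a shift and turn from the pose measured when the call began; what a row does not reach only later rows make up. A row lasts 1/8 s, in which the tool goes at most 62.5 mm and 10.7 degrees, less where a joint would pass 70% of its speed; a pose out of reach is approached as far as the arm can. A call with a gripper value outside its range is refused whole. The fingers move at their own pace and stop on an object; FORCE is the grip in N (left out, the last holds). Time passes only in rows, so rows that repeat a pose let the fingers close. It gives the time, the measured TCP pose, the force and the opening at its end, in the units of the state.
- arm.read_state(): the state, without advancing time (a new reading comes with each control period).
- arm.grab_frame(name): name is "scene" or "top" or "wrist"; returns a dict with "color" (480x640x3 uint8, red, green, blue), "range_z" (480x640 float32, m along the optical axis (not along the pixel's ray), 0 where there is no reading), "camera_matrix" (3x3 intrinsics, pixels), "R" (3x3) and "t" (3): a world point X has camera coordinates R X + t. Camera axes: x right, y down, z forward; pixel columns grow to the right and rows downward; lengths in m; the calibration is good to about 2 mm. The wrist camera is an equidistant fisheye: a pixel r from the principal point sees the ray r / f radians off the axis. A picture is of the moment at which its call begins.
- arm.close_job(): hands the job in, once; it reports no verdict.
The state is a dict: "clock": time; "joint_positions": joint angles; "joint_vel": joint speeds; "joint_torque": joint torques, N m; "position": TCP position; "ee_rot": TCP orientation; "contact_force": force on the tool from outside, world axes, zero at the start; "moment": the same for the moment, N m; "finger_gap": opening from 0.0 (shut) to 1.0 (fully open).
Only numpy, scipy, OpenCV 4.12 (cv2) and the standard library are available. Lean on these libraries where they do the work, as an engineer would, in place of code of your own. Each camera call takes 0.05 s, during which the arm holds its last target.

### The job

Make the spectrophotometer ready to read its fourth, rearmost cuvette: hook a fingertip behind the turned-up lip at the end of the pull bar on its front and draw the cell carriage straight out until it meets its stop, and push the lid of the sample chamber down until it is fully shut. Use the fingertips only: pinch neither the lip nor the lid, do not touch the cuvettes, and leave the glassware and bottles round about standing where they are. Finish with the gripper clear of everything.

Things in the scene. Friction and masses are not known exactly. Their poses are not given: they have to be found in the camera images.
- photometer: Fixed off-white spectrophotometer. x axis: front to back; y: to its left (sloping control panel); z up. Origin: on the bench under the middle of the sample chamber. It spans x -100 (flat front) to 220, y -140 to 300 mm. Deck round the chamber 110 mm high; raised back (x above 110 mm) and left part (y above 85 mm) up to 165 mm. Open chamber: x -75 to 65, y -67 to 67 mm.
- carriage (a joint): How far the cell carriage is drawn out, in m: 0 fully in (first cuvette in the beam), 0.045 at its stop (fourth, rearmost cuvette in the beam). It slides along the photometer's -x axis, stays where it is left, and takes about 3 N to move (no spring).
- lip_back (a point): Middle of the top edge of the lip's rear face, 110 mm above the bench; it moves with the carriage. The lip is a steel plate turned up at the end of the flat pull bar: 40 mm wide along the photometer's y, 4 mm thick, black facing on its front. The bar (12 mm wide, top 81 mm above the bench) runs from its foot into the photometer's front: a fingertip goes behind the lip, above the bar.
- bar_slot (a point): Where the pull bar enters the photometer's flat front face: photometer x -100 mm, y 0, 78 mm above the bench. From the lip's rear face to this front there is a gap of 48 mm plus the carriage value, open from above; the deck behind it is 110 mm high.
- cuvettes (a point): Top of the rearmost of the four stoppered glass cuvettes, 12.5 mm square, pitch 15 mm, that stand in a row front to back in the carriage inside the chamber, tops 92 mm above the bench. Not to be touched. Moves with the carriage.
- lid (a joint): Opening angle of the chamber lid in rad: 0 shut, 1.3 fully open. It is hinged at its rear edge, its front edge swings up and back. The stiff hinge holds it at any angle, and a push of about 1 to 4 N near the front edge moves it.
- lid_hinge (a point): Middle of the lid's hinge line, which runs along the photometer's y, at x = 75 mm, y = 0, 112 mm high in the photometer's frame.
- lid_edge (a point): Middle of the lid's front edge on its flat outer face; moves with the lid. The lid is off-white, 170 mm front to back, 150 mm wide, 28 mm high, black inside, with a 6 mm finger ledge on its front. Shut, this point lies 170 mm in front of the hinge line and 28 mm above it. The point's x points from the front edge to the hinge, z out of the outer face.
- beaker: Loose glass beaker, 56 mm across, 75 mm high, in front of the photometer to the left of the pull bar. Bystander; origin at the middle of its underside.
- cuvette_rack: Loose blue plastic rack with spare cuvettes, 45 x 105 mm, 46 mm high, in front of the photometer to the right of the pull bar, its long side (its y) roughly along the photometer's x. Bystander; origin at the middle of its underside.
- white_jar: Loose white jar with a yellow cap, 68 mm across, 105 mm high, in front of the control panel. Bystander; origin at the middle of its underside.
- amber_bottle: Loose amber bottle, 64 mm across, 160 mm high, in front of the left end of the photometer. Bystander; origin at the middle of its underside.
- wash_bottle: Loose white wash bottle with a bent red spout, 64 mm across, about 210 mm high, to the right of the photometer. Bystander; origin at the middle of its underside.
- flask: Loose conical flask with a stopper, 82 mm across, 133 mm high, close beside the right side of the photometer. Bystander; origin at the middle of its underside.
- tall_bottle: Loose white bottle with a red cap, 60 mm across, 150 mm high, at the right front corner of the photometer. Bystander; origin at the middle of its underside.

How it is judged:
At the end, for the whole second after the job is handed in: The carriage is out to within 3.5 mm of its stop (joint carriage above 0.0415), the lid is shut (joint lid below 0.035 rad), both are at rest, and every loose bystander stands within 20 mm of where it was and upright (value of joint carriage above 0.0415 m and value of joint lid below 0.035 rad and velocity of joint carriage between -0.005 and 0.005 m/s and velocity of joint lid between -0.02 and 0.02 rad/s and not (distance of any of beaker, cuvette_rack, white_jar, amber_bottle, wash_bottle, flask, tall_bottle from where it was at the start of the episode above 0.02 m or angle between any of beaker, cuvette_rack, white_jar, amber_bottle, wash_bottle, flask, tall_bottle's own z axis and vertical above 0.25 rad)); the robot touches nothing.
It fails at once if a cuvette is touched (contact force between any of carriage_c8, carriage_c9, carriage_c10, carriage_c11 and the fingers above 0.3 N or contact force between any of carriage_c8, carriage_c9, carriage_c10, carriage_c11 and the arm above 0.3 N).
It fails at once if the lip is pinched from both sides (contact force between each of carriage_c6, carriage_c7 and the fingers above 1 N).
It fails at once if the lid is pinched between its outside and its lining (contact force between any of lid_c0, lid_c1, lid_c2, lid_c3, lid_c4 and the fingers above 1 N and contact force between lid_c5 and the fingers above 1 N).
It fails at once if a bystander is moved more than 20 mm, lifted or tipped (distance of any of beaker, cuvette_rack, white_jar, amber_bottle, wash_bottle, flask, tall_bottle from where it was at the start of the episode above 0.02 m or angle between any of beaker, cuvette_rack, white_jar, amber_bottle, wash_bottle, flask, tall_bottle's own z axis and vertical above 0.25 rad).
It also fails if it takes over 48 s, if anything falls off the work surface, if the arm or the gripper's body presses on something with over 40 N, if the wrist force passes 120 N, or if a joint passes its speed limit or range.

## Working session

There is one attempt and no reset: what is moved stays moved. The work goes in short steps, Python scripts to look and compute and a shell command to move; the robot and the scene stay as the last step left them, time stands still between calls to the robot, and variables do not carry over. Pictures are saved under pics/ and viewed, and the job is handed in when it is done.

```bash
mkdir -p pics; ls; cat > h.py <<'E'
import numpy as np, cv2
from cell import arm
def save(n,f): cv2.imwrite('pics/'+n,cv2.cvtColor(f['color'],cv2.COLOR_RGB2BGR))
def cloud(f):
    K=f['camera_matrix'];z=f['range_z'];v,u=np.mgrid[:480,:640]
    P=np.stack([(u-K[0,2])/K[0,0]*z,(v-K[1,2])/K[1,1]*z,z],-1)
    W=(P-f['t'])@f['R'];W[z==0]=np.nan
    return W
E
python3 - <<'E'
from h import *
import pickle
for n in('scene','top'):
    f=arm.grab_frame(n);save(n+'1.png',f);pickle.dump(f,open(n+'1.pkl','wb'));print(n,-f['R'].T@f['t'])
s=arm.read_state();print(s, arm.pinch_z)
E
```

```text
pics
scene [ 0.62769811 -0.89916169  0.97621974]
top [0.51547248 0.05147587 1.1356452 ]
{'clock': 0.1, 'joint_positions': array([ 1.14302453e+00,  3.14164359e-01, -4.79707986e-02,  1.21019554e+00,
        1.88317030e-05,  1.57078039e+00]), 'joint_vel': array([ 6.22916466e-04, -3.94027365e-05,  2.98927781e-03, -9.41504543e-04,
        1.03929561e-03, -2.23767828e-03]), 'joint_torque': array([ 4.77337053e-04, -5.40765703e+01,  3.40541983e+01,  1.12248972e-02,
        7.70096085e-05, -5.25566897e-07]), 'position': array([0.24866709, 0.54542643, 0.19941902]), 'ee_rot': array([-1.72048726e-04,  2.12251005e-01,  9.77214880e-01, -7.47702035e-04]), 'contact_force': array([-0.42872556,  0.22832674,  0.68229183]), 'moment': array([-0.05634613,  0.04349204,  0.03707004]), 'finger_gap': 1.0028456884982482} 0.0187
```

View pics/scene1.png

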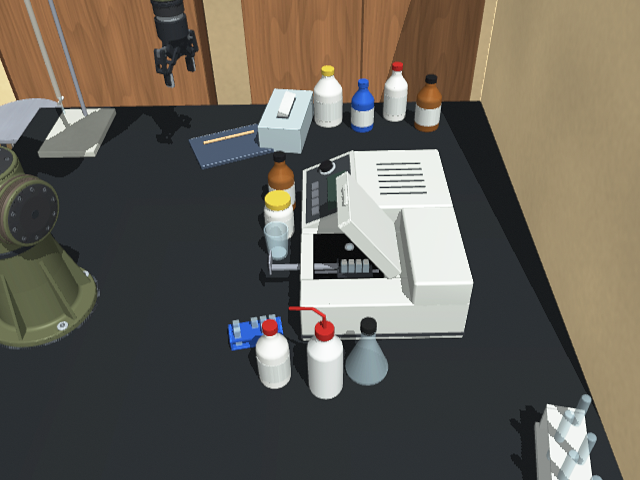

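View pics/top1.png

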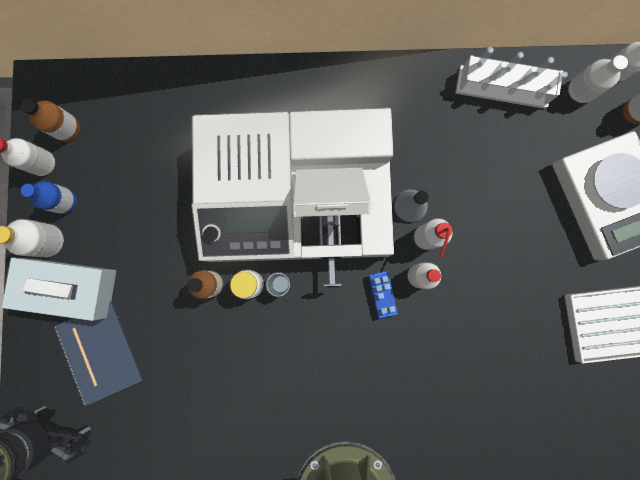

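The top view shows the lip at about (332,285), the lid ledge at (331,206), and the photometer's front edge running from (200,260) to (393,256). The scene view shows the lid standing open by about 1 rad.

```bash
python3 - <<'E'
from h import *
import pickle
f=pickle.load(open('top1.pkl','rb'));W=cloud(f)
def p(u,v): return W[v,u].round(3)
for u,v in [(332,285),(325,285),(340,285),(332,270),(375,245),(375,170),(331,206),(331,190),(331,175),(240,150),(340,130),(205,284),(246,284),(278,285),(384,295),(428,276),(440,232),(410,205)]: print((u,v),p(u,v))
m=(W[...,2]>.100)&(W[...,2]<.118)&(W[...,0]>.4)&(W[...,0]<.9)&(abs(W[...,1])<.4)
import sys
# lip
v,u=np.mgrid[:480,:640]
l=m&(v>278)&(v<292)&(u>315)&(u<350); q=W[l];print('lip',l.sum(),q.min(0),q.max(0),q.mean(0))
# front edge
pts=[]
for c in list(range(365,390)):
    r=np.where(m[:,c]&(v[:,c]<275)&(v[:,c]>180))[0]
    if len(r): pts.append(W[r.max(),c])
pts=np.array(pts);k=np.polyfit(pts[:,1],pts[:,0],1);print('front',k,pts[0],pts[-1])
# right edge
pts=[]
for r in range(195,250):
    c=np.where(m[r]&(u[r]>360)&(u[r]<396))[0]
    if len(c): pts.append(W[r,c.max()])
pts=np.array(pts);print('right',np.polyfit(pts[:,0],pts[:,1],1),pts[0],pts[-1])
# raised top outline
t=(W[...,2]>.155)&(W[...,2]<.172)&(W[...,0]>.5)&(u>185)&(u<400)&(v>100)&(v<205)
cnt=max(cv2.findContours(t.astype('uint8'),0,2)[0],key=cv2.contourArea)
print(cv2.boundingRect(cnt))
pts=[]
for c in range(200,385):
    r=np.where(t[:,c])[0]
    if len(r): pts.append(W[r.min(),c])
pts=np.array(pts);print('back',np.polyfit(pts[:,1],pts[:,0],1),pts[0],pts[-1])
E
```

```text
(332, 285) [0.497 0.026 0.111]
(325, 285) [0.497 0.041 0.112]
(340, 285) [0.496 0.008 0.107]
(332, 270) [0.53  0.024 0.082]
(375, 245) [ 0.584 -0.073  0.11 ]
(375, 170) [ 0.756 -0.078  0.108]
(331, 206) [0.651 0.028 0.264]
(331, 190) [0.69  0.027 0.221]
(331, 175) [0.735 0.024 0.158]
(240, 150) [0.794 0.222 0.163]
(340, 130) [0.833 0.003 0.163]
(205, 284) [0.504 0.307 0.123]
(246, 284) [0.502 0.22  0.101]
(278, 285) [0.497 0.156 0.005]
(384, 295) [ 0.469 -0.1    0.03 ]
(428, 276) [ 0.513 -0.179  0.148]
(440, 232) [ 0.606 -0.205  0.162]
(410, 205) [ 0.679 -0.161  0.075]
lip 48 [0.49211329 0.00538324 0.10012367] [0.49899962 0.04355011 0.1118869 ] [0.49652036 0.02406909 0.10653737]
front [-0.040553    0.55996951] [ 0.56251714 -0.04999007  0.10620129] [ 0.56371844 -0.1035795   0.1081276 ]
right [ 0.01272574 -0.1204577 ] [ 0.69823913 -0.11065354  0.10433714] [ 0.57497955 -0.11341119  0.1048245 ]
(192, 108, 202, 97)
back [-0.01324562  0.87844293] [0.87430149 0.3093946  0.1636811 ] [ 0.88086358 -0.09468349  0.16154229]
```

```bash
python3 -m creep '{"hand":[0,0,0,0,0,0,0,0,0,0,0,0,0,0,0,0],"xyz":[[0,0,20],[20,-37,40],[45,-83,40],[70,-130,40],[95,-176,40],[120,-222,40],[145,-268,40],[170,-315,40],[195,-361,40],[220,-407,40],[245,-453,40],[265,-490,40],[281,-520,40],[281,-520,40],[281,-520,40],[281,-520,40]],"rot":[[0,0,0],[0,0,0.1],[0,0,0.2],[0,0,0.3],[0,0,0.4],[0,0,0.442],[0,0,0.442],[0,0,0.442],[0,0,0.442],[0,0,0.442],[0,0,0.442],[0,0,0.442],[0,0,0.442],[0,0,0.442],[0,0,0.442],[0,0,0.442]]}'
python3 - <<'E'
from h import *
from scipy.spatial.transform import Rotation as R
import pickle
f=arm.grab_frame('wrist');save('w1.png',f);pickle.dump(f,open('w1.pkl','wb'))
print(f['camera_matrix'],f['R'],-f['R'].T@f['t'])
s=arm.read_state();q=s['ee_rot'];print(s['position'],s['finger_gap'],R.from_quat(q[[1,2,3,0]]).as_matrix().round(3))
E
```

```text
clock: 2.1
position: [0.5292, 0.0263, 0.2393]
ee_rot: [-0.0, -0.008, 1.0, -0.001]
contact_force: [-0.4, 1.0, -0.3]
finger_gap: -0.002
[[371.64829954   0.         314.0483621 ]
 [  0.         371.64829954 240.78635371]
 [  0.           0.           1.        ]] [[-0.01524464  0.99988237 -0.00168832]
 [ 0.95155779  0.01502641  0.30710255]
 [ 0.3070918   0.00307513 -0.95167493]] [0.44994808 0.02485229 0.41342045]
[0.52926258 0.02630217 0.23946268] 0.001757942518944397 [[-1.    -0.016 -0.   ]
 [-0.016  1.    -0.001]
 [ 0.    -0.001 -1.   ]]
```

View pics/w1.png

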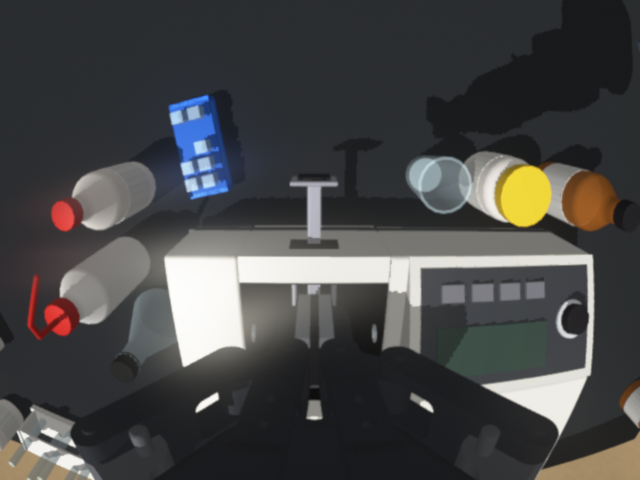

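```bash
cat >> h.py <<'E'
def wcloud(f):
    K=f['camera_matrix'];z=f['range_z'];v,u=np.mgrid[:480,:640]
    x=(u-K[0,2])/K[0,0];y=(v-K[1,2])/K[1,1];th=np.hypot(x,y)
    s=np.where(th>0,np.tan(np.minimum(th,1.5))/np.maximum(th,1e-9),1)
    W=(np.stack([x*s*z,y*s*z,z],-1)-f['t'])@f['R'];W[(z==0)|(th>1.3)]=np.nan
    return W
E
python3 - <<'E'
from h import *
import pickle
f=pickle.load(open('w1.pkl','rb'));W=wcloud(f)
v,u=np.mgrid[:480,:640]
m=(abs(W[...,2]-.109)<.005)&(abs(W[...,0]-.495)<.02)&(abs(W[...,1]-.025)<.04)
q=W[m];print(m.sum(),np.nanmin(q,0),np.nanmax(q,0),q.mean(0),u[m].min(),u[m].max(),v[m].min(),v[m].max())
m=(abs(W[...,2]-.109)<.006)&(W[...,0]>.53)&(W[...,0]<.65)&(W[...,1]<-.03)&(W[...,1]>-.11)
pts=[]
for b in np.arange(-.1,-.03,.005):
    k=m&(abs(W[...,1]-b)<.0025)
    if k.sum(): pts.append((b,np.nanmin(W[k][:,0])))
print(np.round(pts,4))
m=(abs(W[...,2]-.078)<.006)&(W[...,0]>.49)&(W[...,0]<.56)&(abs(W[...,1]-.025)<.03);print('bar',m.sum(),W[m].mean(0) if m.sum() else '')
E
```

```text
352 [0.49349292 0.00514894 0.10402416] [0.50085691 0.04409157 0.1120645 ] [0.49765566 0.02463109 0.10890079] 290 337 177 186
[[-0.1     0.5635]
 [-0.095   0.5634]
 [-0.09    0.5634]
 [-0.085   0.5632]
 [-0.08    0.563 ]
 [-0.075   0.5632]
 [-0.07    0.5628]
 [-0.065   0.5626]
 [-0.06    0.5624]
 [-0.055   0.5625]
 [-0.05    0.5628]
 [-0.045   0.5627]
 [-0.04    0.5626]
 [-0.035   0.5621]
 [-0.03    0.5631]]
bar 860 [0.53556641 0.02556218 0.08041296]
```

The wrist view shows the lip at about (313,181) and the bar below the gap. Measured from this view:

- Lip rear face at x ≈ 0.500, y ≈ 0.0246.
- Photometer front at x ≈ 0.5615, so the gap is 61 mm and the carriage is about 13 mm out.
- Bar top about 80 mm high, which agrees with the given 81 mm.

Next I go down into the gap.

```bash
python3 -m creep '{"hand":[0,0,0,0,0,0,0,0],"xyz":[[0,-1,-30],[0,-1,-60],[0,-1,-90],[0,-1,-115],[0,-1,-135],[0,-1,-148],[0,-1,-148],[0,-1,-148]],"rot":[[0,0,0],[0,0,0],[0,0,0],[0,0,0],[0,0,0],[0,0,0],[0,0,0],[0,0,0]]}'
python3 - <<'E'
from h import *
f=arm.grab_frame('scene');cv2.imwrite('pics/s2.png',cv2.resize(f['color'][180:330,200:420,::-1],None,fx=3,fy=3))
E
```

```text
clock: 3.15
position: [0.5298, 0.0255, 0.0922]
ee_rot: [0.0, -0.008, 1.0, -0.001]
contact_force: [-0.4, 0.4, -0.5]
finger_gap: -0.003
```

View pics/s2.png

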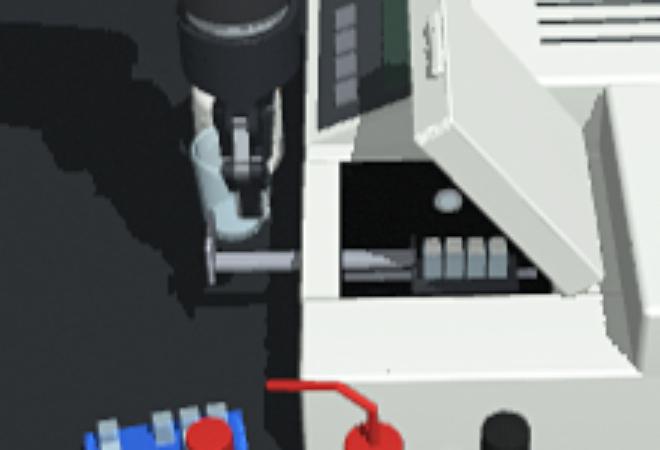

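The crop shows the fingertips at about (250,215), just above the bar and between the lip (210,260) and the photometer front (305,240). Next I draw the carriage out.

```bash
python3 -m creep '{"hand":[0,0,0,0,0,0,0,0,0,0,0],"xyz":[[-8,0,-2],[-14,0,-2],[-19,0,-2],[-24,0,-2],[-29,0,-2],[-33,-0.5,-2],[-37,-0.5,-2],[-41,-0.5,-2],[-45,-0.7,-2],[-45,-0.7,-2],[-45,-0.7,-2]],"rot":[[0,0,0],[0,0,0],[0,0,0],[0,0,0],[0,0,0],[0,0,0],[0,0,0],[0,0,0],[0,0,0],[0,0,0],[0,0,0]]}'
python3 - <<'E'
from h import *
f=arm.grab_frame('wrist');save('w2.png',f);W=wcloud(f)
m=(abs(W[...,2]-.109)<.005)&(abs(W[...,0]-.47)<.03)&(abs(W[...,1]-.025)<.04)
q=W[m];print(m.sum(),np.nanmin(q,0),np.nanmax(q,0))
E
```

```text
clock: 4.58
position: [0.4852, 0.0248, 0.0905]
ee_rot: [0.001, -0.008, 1.0, -0.001]
contact_force: [-0.1, 0.2, 0.2]
finger_gap: -0.001
107 [0.4954328  0.00485258 0.10405202] [0.49994311 0.04441593 0.11134597]
```

View pics/w2.png

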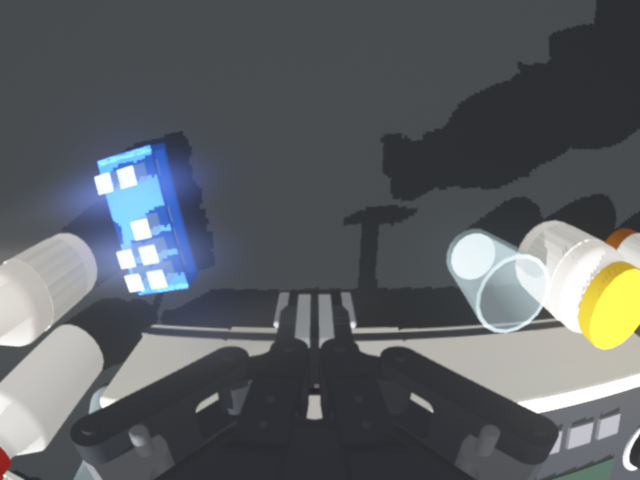

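The wrist view is unclear: the depth puts the lip still at x ≈ 0.497, and no force was felt. I check the scene camera.

```bash
python3 - <<'E'
from h import *
f=arm.grab_frame('scene');cv2.imwrite('pics/s3.png',cv2.resize(f['color'][180:330,200:420,::-1],None,fx=3,fy=3))
W=cloud(f)
m=(W[...,2]>.083)&(W[...,2]<.115)&(W[...,0]>.44)&(W[...,0]<.55)&(abs(W[...,1]-.025)<.03)
v,u=np.where(m)
for a,b in zip(v,u): print(a,b,W[a,b].round(3)) if (a+b)%4==0 else 0
s=arm.read_state();print(s['position'],s['contact_force'])
E
```

```text
250 270 [0.5   0.043 0.111]
251 269 [0.499 0.038 0.113]
253 271 [0.502 0.042 0.104]
254 270 [0.501 0.031 0.11 ]
255 269 [0.5   0.026 0.113]
256 268 [0.497 0.03  0.106]
257 271 [0.502 0.034 0.099]
258 270 [0.502 0.021 0.109]
259 269 [0.5   0.014 0.112]
260 268 [0.497 0.019 0.106]
261 271 [0.502 0.028 0.094]
262 270 [0.503 0.006 0.112]
263 269 [0.501 0.006 0.109]
264 268 [0.497 0.016 0.097]
264 280 [0.52  0.027 0.086]
265 271 [0.502 0.023 0.087]
266 270 [0.501 0.011 0.096]
266 290 [0.541 0.023 0.084]
267 269 [0.5   0.007 0.097]
268 268 [0.496 0.015 0.087]
268 276 [0.512 0.018 0.083]
269 271 [0.503 0.012 0.087]
270 270 [0.501 0.008 0.087]
271 269 [0.498 0.009 0.084]
[0.48520336 0.02476406 0.09043915] [ 0.69390559 -0.1759559   0.13661996]
```

View pics/s3.png

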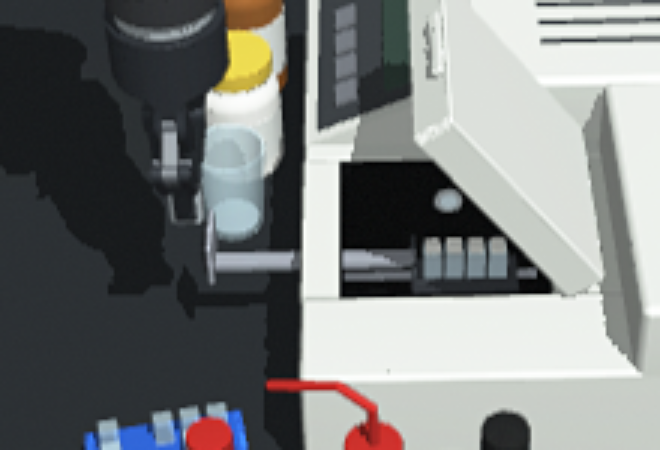

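The fingers passed over the lip. In the crop the tips are at about (185,220) and the lip at (210,250). The real tips must be higher than the reported TCP, so I measure them.

```bash
python3 - <<'E'
from h import *
for n in('scene','top'):
    f=arm.grab_frame(n);W=cloud(f)
    m=(W[...,2]>.06)&(W[...,2]<.2)&(W[...,0]>.44)&(W[...,0]<.495)&(abs(W[...,1]-.025)<.05)
    v,u=np.where(m);q=W[m];print(n,len(q))
    if len(q):
        print(np.nanmin(q,0),np.nanmax(q,0))
        for z in np.arange(.08,.2,.01):
            k=q[abs(q[:,2]-z)<.005]
            if len(k): print(round(z,3),len(k),k.min(0).round(3),k.max(0).round(3))
    if n=='scene':
        # show lowest pixels
        o=np.argsort(-v)[:10]
        for i in o: print(v[i],u[i],W[v[i],u[i]].round(3))
s=arm.read_state();print(s['joint_positions'],s['finger_gap'])
E
```

```text
scene 141
[ 0.4698073  -0.02473624  0.12309387] [0.49497613 0.02342612 0.19954697]
0.12 5 [0.478 0.019 0.123] [0.493 0.021 0.125]
0.13 21 [0.477 0.011 0.126] [0.495 0.021 0.135]
0.14 31 [0.476 0.009 0.135] [0.494 0.023 0.145]
0.15 29 [0.476 0.01  0.145] [0.494 0.019 0.155]
0.17 15 [ 0.479 -0.006  0.169] [ 0.494 -0.002  0.175]
0.18 6 [ 0.476 -0.014  0.175] [ 0.491 -0.006  0.182]
0.19 28 [ 0.47  -0.025  0.185] [0.495 0.015 0.194]
253 262 [0.486 0.021 0.123]
253 263 [0.489 0.019 0.125]
253 264 [0.49  0.021 0.123]
253 265 [0.493 0.021 0.123]
253 258 [0.478 0.021 0.124]
253 259 [0.482 0.012 0.131]
253 260 [0.483 0.018 0.126]
253 266 [0.495 0.018 0.126]
253 261 [0.485 0.017 0.127]
252 260 [0.484 0.013 0.133]
top 0
[ 0.0520797   0.17563474 -0.48802425  0.90575267 -0.00137668  0.03619983] -0.002096587287094824
```

The scene depth puts the real fingertip underside at z ≈ 0.122, against a reported TCP height of 0.0905. The height reading is therefore about 31 mm low, while x and y agree. I go back over the gap, descend by sight, and measure again.

```bash
python3 -m creep '{"hand":[0,0,0,0,0,0,0,0,0,0],"xyz":[[0,0,10],[0,0,20],[20,0.3,20],[45,0.7,20],[45,0.7,20],[45,0.7,10],[45,0.7,-5],[45,0.7,-15],[45,0.7,-20],[45,0.7,-20]],"rot":[[0,0,0],[0,0,0],[0,0,0],[0,0,0],[0,0,0],[0,0,0],[0,0,0],[0,0,0],[0,0,0],[0,0,0]]}'
python3 - <<'E'
from h import *
f=arm.grab_frame('scene');cv2.imwrite('pics/s4.png',cv2.resize(f['color'][180:330,200:420,::-1],None,fx=3,fy=3));W=cloud(f)
m=(W[...,2]>.086)&(W[...,2]<.2)&(W[...,0]>.508)&(W[...,0]<.56)&(abs(W[...,1]-.015)<.02)
v,u=np.where(m)
o=np.argsort(-v)[:40:2]
for i in o: print(v[i],u[i],W[v[i],u[i]].round(3))
E
```

```text
clock: 6.02
position: [0.5297, 0.0255, 0.0699]
ee_rot: [0.0, -0.008, 1.0, -0.001]
contact_force: [0.3, -0.2, -0.1]
finger_gap: -0.002
266 284 [0.529 0.02  0.087]
260 287 [0.536 0.022 0.101]
260 288 [0.538 0.02  0.103]
260 286 [0.534 0.019 0.104]
260 285 [0.532 0.02  0.103]
260 280 [0.522 0.02  0.104]
259 280 [0.522 0.018 0.109]
259 281 [0.525 0.013 0.113]
259 282 [0.527 0.014 0.112]
259 287 [0.537 0.012 0.114]
259 286 [0.535 0.013 0.113]
258 282 [0.527 0.013 0.116]
258 286 [0.535 0.012 0.117]
258 287 [0.537 0.01  0.119]
258 284 [0.531 0.013 0.116]
258 279 [0.52  0.018 0.111]
257 283 [0.529 0.015 0.117]
257 279 [0.52  0.018 0.114]
257 286 [0.535 0.016 0.116]
257 288 [0.539 0.019 0.113]
```

View pics/s4.png

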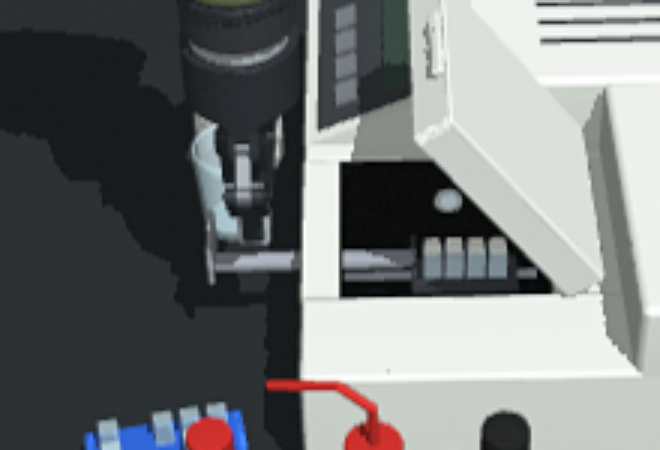

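The fingertips are now at (255,235) in the crop with their underside at z ≈ 0.102, so the offset is a steady +32 mm. I go 11 mm lower and pull.

```bash
python3 -m creep '{"hand":[0,0,0,0,0,0,0,0,0,0,0],"xyz":[[0,0,-6],[0,0,-11],[0,0,-11],[-8,0,-11],[-13,0,-11],[-18,0,-11],[-22,0,-11],[-26,-0.3,-11],[-30,-0.5,-11],[-30,-0.5,-11],[-30,-0.5,-11]],"rot":[[0,0,0],[0,0,0],[0,0,0],[0,0,0],[0,0,0],[0,0,0],[0,0,0],[0,0,0],[0,0,0],[0,0,0],[0,0,0]]}'
python3 - <<'E'
from h import *
f=arm.grab_frame('scene');cv2.imwrite('pics/s5.png',cv2.resize(f['color'][180:330,200:420,::-1],None,fx=3,fy=3));W=cloud(f)
m=(abs(W[...,2]-.1)<.012)&(W[...,0]>.44)&(W[...,0]<.52)&(abs(W[...,1]-.025)<.03)
v,u=np.where(m)
for a,b in list(zip(v,u))[::5]: print(a,b,W[a,b].round(3))
s=arm.read_state();print(s['position'],s['contact_force'])
E
```

```text
clock: 7.45
position: [0.4997, 0.0248, 0.0593]
ee_rot: [0.0, -0.008, 1.0, -0.001]
contact_force: [0.8, 0.4, -0.4]
finger_gap: -0.001
256 275 [0.512 0.024 0.112]
257 275 [0.512 0.021 0.112]
258 274 [0.51  0.023 0.107]
259 271 [0.504 0.016 0.111]
260 263 [0.488 0.014 0.111]
260 270 [0.502 0.012 0.112]
261 263 [0.488 0.01  0.111]
261 269 [0.5   0.016 0.105]
261 274 [0.51  0.018 0.103]
262 264 [0.49  0.01  0.108]
262 269 [0.499 0.015 0.103]
262 274 [0.509 0.019 0.099]
263 264 [0.49  0.01  0.105]
263 269 [0.5   0.011 0.104]
263 274 [0.509 0.022 0.094]
264 265 [0.49  0.023 0.09 ]
264 270 [0.5   0.02  0.093]
265 262 [0.485 0.014 0.096]
266 263 [0.487 0.008 0.099]
267 264 [0.489 0.006 0.098]
269 263 [0.487 0.004 0.095]
[0.49969839 0.02482558 0.0592578 ] [-0.17540979  0.69775362 -0.65540281]
```

View pics/s5.png

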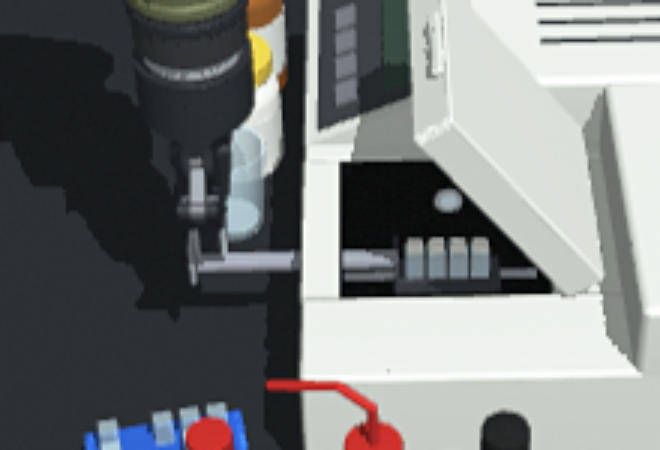

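The lip is hooked and has moved: it is now at (193,255) with its rear face at x ≈ 0.490. I continue to the stop, expected at TCP x ≈ 0.478.

```bash
python3 -m creep '{"hand":[0,0,0,0,0,0,0],"xyz":[[-5,0,0],[-10,0,0],[-14,-0.2,0],[-18,-0.3,0],[-21,-0.3,0],[-23,-0.3,0],[-23,-0.3,0]],"rot":[[0,0,0],[0,0,0],[0,0,0],[0,0,0],[0,0,0],[0,0,0],[0,0,0]]}'
```

```text
clock: 8.38
position: [0.481, 0.0245, 0.0599]
ee_rot: [0.004, -0.008, 1.0, -0.001]
contact_force: [13.8, 0.2, -11.2]
finger_gap: -0.004
```

It stopped at x = 0.481 with 14 N pulling back, so the carriage is at its stop. I back off, lift clear and verify.

```bash
python3 -m creep '{"hand":[0,0,0,0,0,0,0,0,0,0],"xyz":[[12,0,0],[25,0,0],[25,0,0],[25,0,30],[25,0,70],[25,0,115],[20,0,170],[10,0,220],[10,0,220],[10,0,220]],"rot":[[0,0,0],[0,0,0],[0,0,0],[0,0,0],[0,0,0],[0,0,0],[0,0,0],[0,0,0],[0,0,0],[0,0,0]]}'
python3 - <<'E'
from h import *
f=arm.grab_frame('wrist');save('w5.png',f);W=wcloud(f)
m=(abs(W[...,2]-.109)<.005)&(abs(W[...,0]-.47)<.03)&(abs(W[...,1]-.025)<.04)
q=W[m];print('lip',m.sum(),np.nanmin(q,0),np.nanmax(q,0))
f=arm.grab_frame('scene');save('s6.png',f);W=cloud(f)
# lid points
for u,v in [(345,185),(347,195),(345,210),(350,210),(365,240),(380,250),(395,272),(340,222),(343,178)]: print(u,v,W[v,u].round(3))
# tip
m=(W[...,0]>.44)&(W[...,0]<.55)&(abs(W[...,1]-.02)<.03)&(W[...,2]>.2);v,u=np.where(m)
for i in np.argsort(-v)[:6]: print('tip',W[v[i],u[i]].round(3))
E
```

```text
clock: 9.62
position: [0.4904, 0.0245, 0.2793]
ee_rot: [0.004, -0.008, 1.0, -0.001]
contact_force: [-0.2, 0.1, -0.0]
finger_gap: -0.001
lip 253 [0.46250623 0.00535404 0.10400047] [0.46884188 0.04377115 0.11246443]
345 185 [0.655 0.052 0.269]
347 195 [0.658 0.022 0.268]
345 210 [ 0.653 -0.014  0.261]
350 210 [ 0.662 -0.02   0.266]
365 240 [ 0.689 -0.045  0.214]
380 250 [ 0.718 -0.043  0.187]
395 272 [ 0.75  -0.045  0.13 ]
340 222 [ 0.643 -0.039  0.253]
343 178 [0.652 0.089 0.258]
tip [0.498 0.022 0.31 ]
tip [0.489 0.019 0.312]
tip [0.486 0.018 0.313]
tip [0.488 0.018 0.312]
tip [0.484 0.019 0.312]
tip [0.493 0.021 0.31 ]
```

View pics/s6.png

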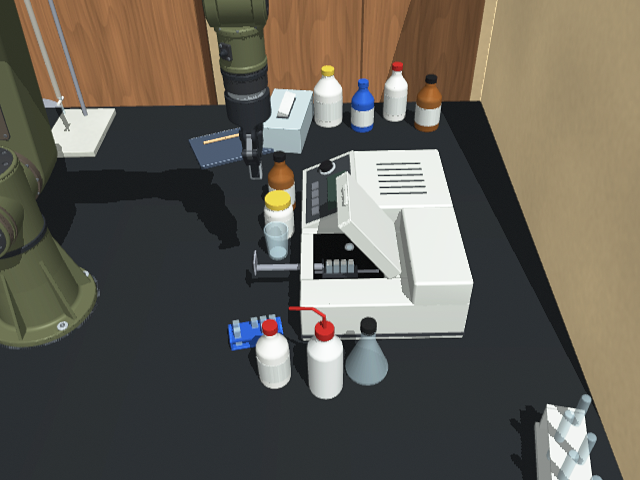

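The wrist depth puts the lip's rear face at 0.4688. It travelled 31.5 mm, so the gap is about 92.7 mm and the carriage value about 0.0447. The scene view shows the lid edge at (345,190), which fits a lid angle of about 0.99 rad. Next I move over the lid and come down behind its front edge, on the outer face.

```bash
python3 -m creep '{"hand":[0,0,0,0,0,0,0,0,0,0,0,0],"xyz":[[0,0,25],[20,0,30],[60,1,30],[100,2,30],[140,2,30],[180,2,30],[204,2,30],[204,2,30],[204,2,10],[204,2,-10],[204,2,-18],[204,2,-18]],"rot":[[0,0,0],[0,0,0],[0,0,0],[0,0,0],[0,0,0],[0,0,0],[0,0,0],[0,0,0],[0,0,0],[0,0,0],[0,0,0],[0,0,0]]}'
python3 - <<'E'
from h import *
f=arm.grab_frame('scene');cv2.imwrite('pics/s7.png',cv2.resize(f['color'][120:300,260:480,::-1],None,fx=3,fy=3));W=cloud(f)
print(W[195-1,345],W[205,348])
E
```

```text
clock: 11.22
position: [0.6929, 0.0265, 0.2598]
ee_rot: [0.002, -0.008, 1.0, -0.001]
contact_force: [0.0, 0.3, 0.5]
finger_gap: -0.001
[0.65395608 0.02525939 0.2675724 ] [ 0.65879934 -0.00393448  0.26439525]
```

View pics/s7.png

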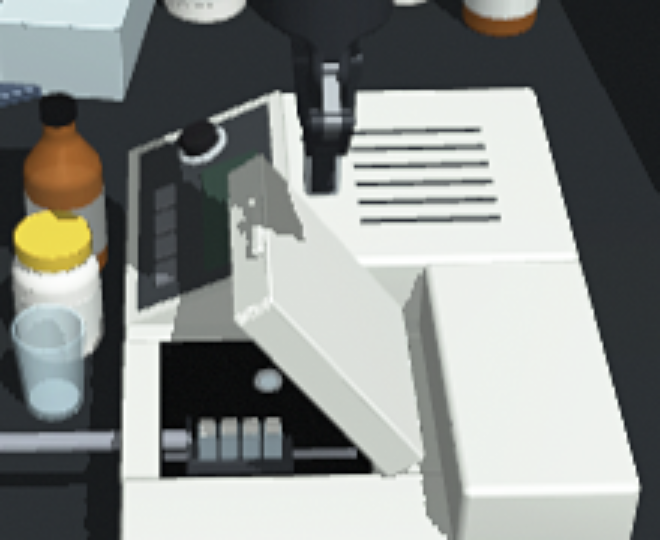

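The fingertips are at (322,190) in the crop, behind and above the lid's front edge at (255,190). I push along the arc, first part.

```bash
python3 -m creep '{"hand":[0,0,0,0,0,0,0,0,0,0,0,0,0],"xyz":[[-2,0,-18],[-3,0,-30],[-6,0,-39],[-14,0,-43],[-23,0,-48],[-31,0,-53],[-39,0,-59],[-47,0,-65],[-55,0,-72],[-61,0,-79],[-68,0,-87],[-74,0,-96],[-74,0,-96]],"rot":[[0,0,0],[0,0,0],[0,0,0],[0,0,0],[0,0,0],[0,0,0],[0,0,0],[0,0,0],[0,0,0],[0,0,0],[0,0,0],[0,0,0],[0,0,0]]}'
python3 - <<'E'
from h import *
f=arm.grab_frame('scene');cv2.imwrite('pics/s8.png',cv2.resize(f['color'][120:300,260:480,::-1],None,fx=3,fy=3))
E
```

```text
clock: 12.9
position: [0.6182, 0.0267, 0.1635]
ee_rot: [0.001, -0.008, 1.0, -0.001]
contact_force: [0.2, 0.1, -0.3]
finger_gap: -0.003
```

View pics/s8.png

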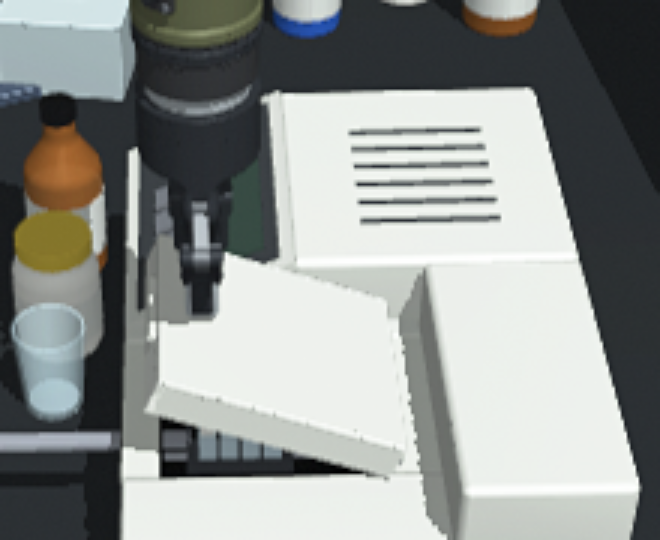

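The lid has followed down to about 0.4 rad, with the tip near its front edge at (203,310). I push it the rest of the way shut.

```bash
python3 -m creep '{"hand":[0,0,0,0,0,0,0,0,0,0],"xyz":[[-5,0,-9],[-9,0,-18],[-13,0,-27],[-16,0,-34],[-19,0,-41],[-20,0,-47],[-21,0,-52],[-22,0,-56],[-22,0,-59],[-22,0,-59]],"rot":[[0,0,0],[0,0,0],[0,0,0],[0,0,0],[0,0,0],[0,0,0],[0,0,0],[0,0,0],[0,0,0],[0,0,0]]}'
```

```text
clock: 14.2
position: [0.5971, 0.0267, 0.1087]
ee_rot: [0.003, -0.008, 1.0, -0.001]
contact_force: [-10.6, -0.3, 26.0]
finger_gap: 0.002
```

It stopped with 26 N upward at tip z ≈ 0.141; the shut lid's top should be at 0.140. I retreat and check.

```bash
python3 -m creep '{"hand":[0,0,0,0,0,0,0,0,0,0],"xyz":[[0,0,10],[0,0,40],[0,0,80],[-30,0,130],[-70,0,160],[-100,0,170],[-100,0,170],[-100,0,170],[-100,0,170],[-100,0,170]],"rot":[[0,0,0],[0,0,0],[0,0,0],[0,0,0],[0,0,0],[0,0,0],[0,0,0],[0,0,0],[0,0,0],[0,0,0]]}'
python3 - <<'E'
from h import *
import pickle
f=arm.grab_frame('scene');save('s9.png',f);W=cloud(f)
m=(W[...,0]>.575)&(W[...,0]<.725)&(abs(W[...,1]-.025)<.065)&(W[...,2]>.115)&(W[...,2]<.2)
q=W[m];A=np.c_[q[:,:2],np.ones(len(q))];print('lid plane',len(q),np.linalg.lstsq(A,q[:,2],rcond=None)[0],q[:,2].min(),q[:,2].max())
f0=pickle.load(open('scene1.pkl','rb'));d=np.abs(f['color'].astype(int)-f0['color']).max(-1)
cv2.imwrite('pics/d9.png',np.clip(d*3,0,255).astype('uint8'))
f=arm.grab_frame('wrist');save('w9.png',f);W=wcloud(f)
m=(abs(W[...,2]-.109)<.005)&(abs(W[...,0]-.47)<.03)&(abs(W[...,1]-.025)<.04)
q=W[m];print('lip',m.sum(),np.nanmin(q,0),np.nanmax(q,0))
m=(W[...,0]>.575)&(W[...,0]<.68)&(abs(W[...,1]-.025)<.065)&(W[...,2]>.125)&(W[...,2]<.16)
q=W[m];A=np.c_[q[:,:2],np.ones(len(q))];print('lid plane',len(q),np.linalg.lstsq(A,q[:,2],rcond=None)[0],np.median(q[:,2]))
f=arm.grab_frame('top');save('t9.png',f)
E
```

```text
clock: 15.45
position: [0.4974, 0.0267, 0.2779]
ee_rot: [0.002, -0.008, 1.0, -0.001]
contact_force: [0.1, -0.0, 0.6]
finger_gap: -0.001
lid plane 3258 [-0.00021078  0.00175544  0.141096  ] 0.13474384511836424 0.14632227786442784
lip 234 [0.46213095 0.00474019 0.10402012] [0.46858535 0.04381094 0.11233029]
lid plane 3550 [-0.0008145  -0.00032874  0.14071686] 0.14021470173012773
```

View pics/s9.png

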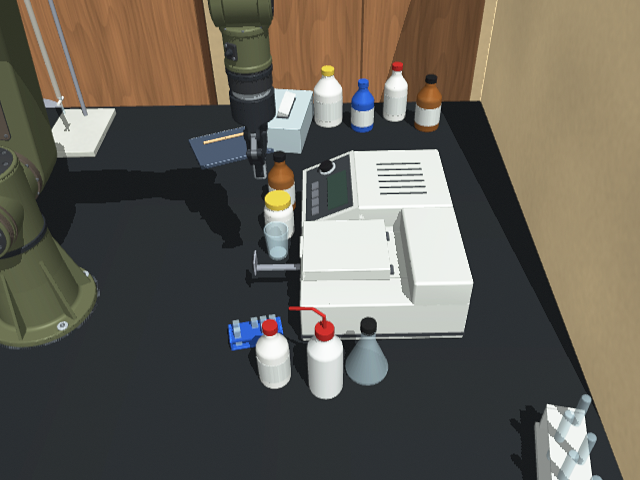

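View pics/d9.png

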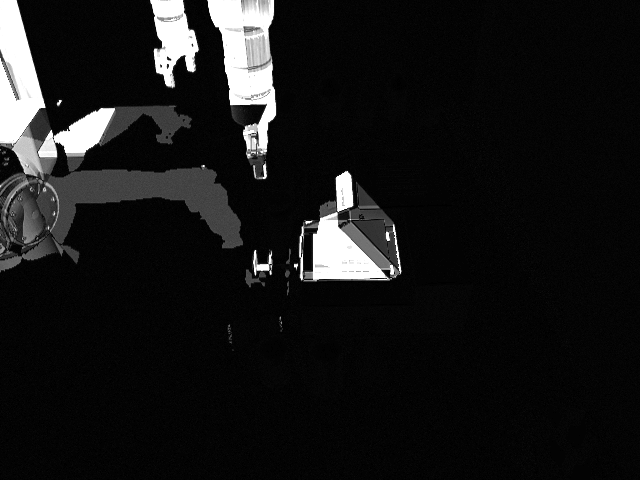

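View pics/w9.png

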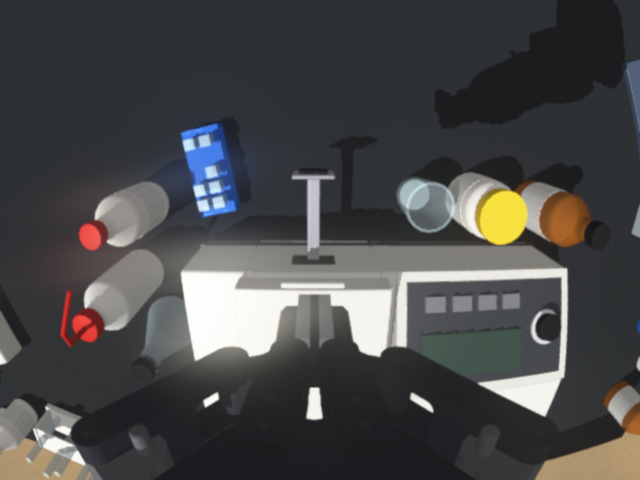

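The lid lies flat: its plane tilts less than 2 mrad and sits at z = 0.140. The lip's rear face is still at 0.4686. The difference image shows no change at the bystanders beyond faint one-pixel traces at the rack's edges. I hand in.

```bash
python3 -c "
from cell import arm
print(arm.close_job())"
```

```text
the job is handed in; nothing more can be done
None
```

I drew the carriage out to its stop, pushed the lid fully shut and handed the job in at about 15.5 s of the 48 s. I kept the fingers shut the whole time and used only the fingertips; no verdict was reported.

**Last checks**
- **Carriage:** it came up against a firm stop at about 14 N. The gap from lip to front then measured 92–93 mm, which puts the carriage at about 0.0445 m.
- **Lid:** its top lies level at 140 mm with less than 2 mrad of tilt, and it took 26 N at the end of the push.
- **Gripper:** it finished clear of everything, with the fingertips about 310 mm above the bench and almost no force reading.
- **Bystanders:** comparing pictures from before and after shows no visible movement, only faint one-pixel traces at the rack's edges. I did not measure their positions.

**What disagreed:** the fingertips were really about 32 mm higher than the reported TCP height. Because of this the first pull passed over the lip without touching it. I measured the offset with the scene camera and corrected for it in every later move.

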